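Open the filter bay of a bench air pump

TASK

Open the filter bay of the grey bench air pump so that its filter pad can be got at: press the blue snap tab in until the white filter cover springs loose, then push the cover along its guides right off its seat and leave it lying flat on the pump's top, clear of the guides. Nothing needs gripping: do not lift the cover, and leave the beaker and the bottles standing where they are.

Things in the scene. Friction and masses are not known exactly. Their poses are not given: they have to be found in the camera images.
- pump: Bench air pump, fixed. Origin on the bench under the middle of the filter seat; z up, +x is the way the cover slides off (at zero yaw away from the robot base). Casing x = -135 to 185 mm, y = -85 to 85 mm, flat grey top at z = 100 mm. Its top carries, from the -x end on, the blue snap tab, the seat with the cover between two guides, an empty deck, a rim. Gauge and hose barbs on the +x end face.
- seat (a point): Middle of the filter seat, on the pump's top, at pump x = 0, y = 0, z = 100 mm. Two grey guide rails run along pump x from -42 to 42 mm at y = +-36 to +-47 mm, 9 mm high, with lips over the cover's flange, open towards +x. Two spring housings 4 mm high at x = -62 to -48, y = +-23 to +-35 mm. Under the cover lies the filter pad, 8 mm below the top.
- deck (a point): Middle of the empty flat deck where the cover ends, on the pump's top at pump x = 110, y = 0, z = 100 mm. The deck spans x = 42 to 177 mm, y = -85 to 85 mm; a rim 7 mm high closes it at x = 177 to 185 mm, its two sides are open.
- tab_pad (a point): Centre of the top face of the blue press pad of the snap tab, at pump x = -67, y = 0, 111 mm above the bench at rest. The pad is 22 mm (pump x) by 28 mm (pump y) and stands 11 mm above the casing top.
- tab (a joint): Angle of the snap tab, rad: a sprung tongue hinged at pump x = -112 mm, 45 mm from the pad's centre. 0 at rest (up), 0.13 fully pressed (pad 6 mm down, 5 to 6 N down on the pad). At about 0.05 its lug leaves the latch window in the cover's flange. Let go, it springs back: to about 0.035 while the loose cover still lies over the lug, to 0 once that has passed.
- cover: White louvred filter cover, loose part, about 90 g. Origin at the centre of its underside; axes as the pump's at the start, when it sits on seat, locked by the tab. Flange 4 mm thick, x = -46 to 40, y = -40 to 40 mm. Pressing the tab lets two springs throw it about 8 mm to +x; then a push of a few newtons slides it. Clear of the guides after 88 mm of travel; meets the rim at 137 mm.
- hood_face (a point): Centre of the -x face of the cover's hood, the face to push against, at cover x = -22, y = 0, 16 mm above its underside. The hood is a block x = -22 to 36 mm, y = -32 to 32 mm, from 4 to 28 mm above the underside.
- beaker: Empty glass beaker, 72 mm diameter, 95 mm high, on the bench beside the pump; origin at the centre of its underside. Not to be disturbed.
- reagent_bottle: White plastic bottle with a blue cap, 60 mm diameter, 125 mm high, on the bench beside the pump; origin at the centre of its underside. Not to be disturbed.
- dropper_bottle: Small amber dropper bottle with a red bulb, 48 mm diameter, 118 mm high, on the bench beside the pump; origin at the centre of its underside. Not to be disturbed.
There are look-alikes about, which are no part of the job. There is more than one size of the cover; the job needs the middle-sized.

How it is judged:
By the outcome, as a careful person would: the job done as asked, in the order asked, and still so for the second after the job is handed in, with the robot touching nothing.
It also fails if it takes over 35 s, if anything falls off the work surface, if the arm or the gripper's body presses on something with over 40 N, if the wrist force passes 120 N, or if a joint passes its speed limit or range.

ROBOT

A 6-joint arm with a two-finger parallel gripper is mounted at the origin on the work surface. World frame = base frame: x ahead of the robot, y to its left, z up, the work surface at z = 0. Lengths are in m, angles in degrees, forces in N, time in s.
With the tool pointing down it reaches from about 0.3 to 0.85 m from the base axis. Payload 5.4 kg.
Tool frame: the origin (TCP) lies midway between the tips of the shut fingers; the grasp point (between the pads) lies ctrl.grasp_offset behind it (ctrl.grasp_offset is the distance from the TCP to the grasp point, in m); z points along the fingers, x is the direction in which the jaws open and shut, and the axes are right-handed (so a half turn about z gives the same grasp; the last joint's range is limited). The gripper opens to 85 mm and grips with 20 to 120 N. Pads are 22 mm wide; open, the fingers measure 114 mm over their backs; the gripper's body (76 mm by 85 mm) begins 54 mm behind the grasp point. The pads swing forward as they close: fully open they stand 13 mm farther back than shut.
Start: joints at [-88.757, 9.076, 91.501, -0, 79.423, -12.038], TCP at [0.132, -0.56, 0.231] pointing down, gripper open.
Joint ranges: [-166.64, 166.64], [-54.1, 131.32], [10.49, 154.53], [-73.88, 253.88], [9.74, 151.15], [-171.62, 171.62]. Speed limits (degrees/s): [147.25, 147.25, 180, 180, 180, 180].

INTERFACE

Orientations are given as a 3x3 rotation matrix whose columns are the frame's x, y, z axes.
In Python, from cell import ctrl gives the robot as it stands.
- The arm moves only by the tool jog_arm, never from a script. Its argument "commands" is a list that holds one entry, the list of rows, each a list of 7 numbers: the shift along the tool's x, y, z in m, then the turn, a rotation vector about the tool's x, y, z in rad, then the gripper's target within -1 to 1 (shut at 1, half-way at 0, fully open at -1). In form: [[[tx, ty, tz, ax, ay, az, grip], ...]]. A call has 1 to 5 rows; each row shifts and turns the commanded pose from where the row before left it, along the tool's axes as they then stand; what a row does not reach is not made up. A row lasts 1/12 s, in which the tool goes at most 41.7 mm and 7.16 degrees, less where a joint would pass 70% of its speed; a pose out of reach is approached as far as the arm can. A call with a gripper value outside its range is refused whole. The fingers move at their own pace and stop on an object; "squeeze" is the grip in N (left out, the last holds). Time passes only in rows, so rows that do not move let the fingers close. It gives the time, the measured TCP pose, the force and the opening at its end, in the units of the state.
- ctrl.state(): the state, without advancing time (a new reading comes with each control period).
- ctrl.camera(name): name is "scene" or "top" or "wrist"; returns a dict with "pixels" (420x560x3 uint8, blue, green, red), "fov_y" (degrees; the focal length in pixels is half the picture's height over the tangent of half this angle, whatever the lens; pixels are square), "cx", "cy" (the principal point, pixels), "cam_to_world" (4x4, takes a point from camera to world coordinates). Camera axes: x right, y down, z forward; pixel columns grow to the right and rows downward; lengths in m; the calibration is good to about 2 mm. A picture is of the moment at which its call begins. There is no depth.
- ctrl.close_job(): hands the job in, once; it reports no verdict.
The state is a dict: "t": time; "joint_pos": joint angles; "dq": joint speeds; "tau": joint torques, N m; "position": TCP position; "ee_rot": TCP orientation; "wrist_force": force on the tool from outside, world axes, zero at the start; "moment": the same for the moment, N m; "opening": finger opening in m.
Only numpy, scipy, OpenCV 4.12 (cv2) and the standard library are available. Lean on these libraries where they do the work, as an engineer would, in place of code of your own. Each camera call takes 0.05 s, during which the arm holds its last target. There are 200 camera calls.

## Working session

There is one attempt and no reset: what is moved stays moved. The work goes in short steps, Python scripts to look and compute and a tool call to move; the robot and the scene stay as the last step left them, time stands still between calls to the robot, and variables do not carry over. Pictures are saved under pics/ and viewed, about 8 in all and at most 12, crops included, and the job is handed in when it is done.

Besides the shell and the picture viewer there is one more tool, called after ">>>" by a JSON object that holds its "name" and its "arguments". jog_arm: Moves the arm, as the interface text tells. Its arguments: {"type":"object","properties":{"commands":{"type":"array"},"squeeze":{"type":"number"}},"required":["commands"]}

```bash
mkdir -p pics; ls
cat > h.py <<'E'
import cv2,numpy as np
from cell import ctrl
def snap(n,f):
    c=ctrl.camera(n); cv2.imwrite('pics/'+f,c['pixels']); np.save('pics/'+f+'.npy',{k:v for k,v in c.items()},allow_pickle=True); return c
def load(f): return np.load('pics/'+f+'.npy',allow_pickle=True).item()
def F(c): return 210/np.tan(np.radians(c['fov_y']/2))
def ray(c,u,v,z):
    T=np.array(c['cam_to_world']); d=T[:3,:3]@np.array([(u-c['cx'])/F(c),(v-c['cy'])/F(c),1]); o=T[:3,3]
    return o+d*(z-o[2])/d[2]
def proj(c,P):
    T=np.array(c['cam_to_world']); q=(np.atleast_2d(P)-T[:3,3])@T[:3,:3]
    return np.c_[q[:,0]/q[:,2]*F(c)+c['cx'],q[:,1]/q[:,2]*F(c)+c['cy']]
E
python3 - <<'E'
from h import *
for n in('scene','top'):
    c=snap(n,n+'0.png'); print(n,c['fov_y'],c['cx'],c['cy'],np.round(c['cam_to_world'],3).tolist())
s=ctrl.state();print(s['t'],s['position'],np.round(s['ee_rot'],3).tolist(),s['opening'],ctrl.grasp_offset)
E
```

```text
pics
scene 45.939621473847296 279.9630437267318 204.0561523126115 [[0.814, 0.365, -0.452, 1.095], [0.581, -0.489, 0.65, -0.718], [0.016, -0.792, -0.61, 0.827], [0.0, 0.0, 0.0, 1.0]]
top 53.84540869007973 282.4041506626397 211.35663825941558 [[-0.008, -0.986, 0.168, 0.439], [-1.0, 0.004, -0.025, 0.069], [0.024, -0.168, -0.986, 0.874], [0.0, 0.0, 0.0, 1.0]]
0.1 [ 0.13206047 -0.55906062  0.23041515] [[0.23, -0.973, -0.0], [-0.973, -0.23, 0.002], [-0.002, -0.0, -1.0]] 0.08523908471754053 0.0187
```

View pics/top0.png

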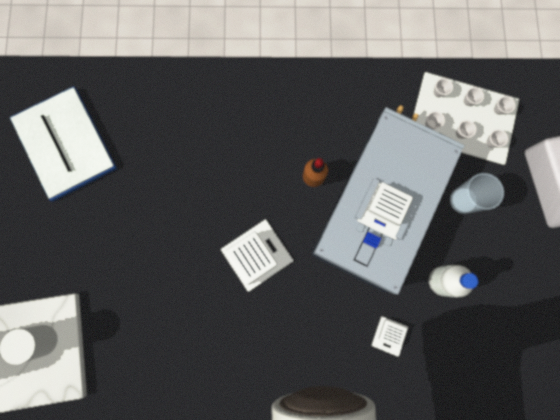

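View pics/scene0.png

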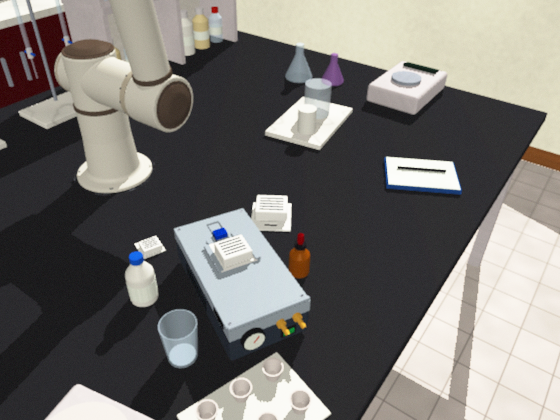

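Candidates for the cover: the large one on the bench at top (257,255), the small one on the bench at (390,336), and the middle-sized one on the pump between the guides at (388,205). The third fits, since it sits on the seat next to the blue tab at (371,240). Next I'll fit the pump pose and confirm it in an enlarged crop.

```bash
cat > fit.py <<'E'
from h import *
from scipy.optimize import least_squares
c=load('top0.png'); s=load('scene0.png')
loc=np.array([[.185,.085],[.185,-.085],[-.135,-.085],[-.135,.085]])
pt=np.array([[388,108],[463,150],[399,293],[315,252]],float)
ps=np.array([[304,297],[231,333],[175,235],[247,210]],float)
def W(p,l):
    l=np.atleast_2d(l); z=l[:,2] if l.shape[1]>2 else np.full(len(l),.1)
    a=p[2]; return np.c_[p[0]+np.cos(a)*l[:,0]-np.sin(a)*l[:,1],p[1]+np.sin(a)*l[:,0]+np.cos(a)*l[:,1],z]
if __name__=='__main__':
    P=np.array([ray(c,u,v,.1) for u,v in pt]);print(P.round(3))
    def r(p): return (proj(c,W(p,loc))-pt).ravel()
    f=least_squares(r,[.45,-.15,-.4]);p=f.x;print(p,np.degrees(p[2]),f.fun.round(1))
    print('scene corners',proj(s,W(p,loc)).round(0).tolist())
    pts=np.r_[np.c_[loc,[.1]*4],[[-.078,.014,.111],[-.078,-.014,.111],[-.056,-.014,.111],[-.056,.014,.111],[-.022,.032,.128],[-.022,-.032,.128],[.036,-.032,.128],[.036,.032,.128]]]
    out=[]
    for k,(im,box) in {'t':(c,(300,95,180,210)),'s':(s,(160,195,180,170))}.items():
        x,y,w,h=box;K=2.8 if k=='t' else 2.2
        I=cv2.resize(im['pixels'][y:y+h,x:x+w],None,fx=K,fy=K,interpolation=cv2.INTER_CUBIC)
        for q in proj(im,W(p,pts)): cv2.circle(I,tuple(int(t) for t in ((q-[x,y]+.5)*K)),2,(0,0,255),-1)
        out.append(cv2.copyMakeBorder(I,0,590-I.shape[0],0,0,cv2.BORDER_CONSTANT)[:, :395] if 0 else cv2.resize(I,(395,590)) if 0 else I)
    H=max(o.shape[0] for o in out);o=np.hstack([cv2.copyMakeBorder(o,0,H-o.shape[0],0,0,cv2.BORDER_CONSTANT) for o in out]);o=o[:600,:900]
    o=cv2.resize(o,None,fx=min(1,800/o.shape[1]),fy=min(1,800/o.shape[1]));cv2.imwrite('pics/crop1.png',o);print(o.shape)
E
python3 fit.py
```

```text
[[ 0.779 -0.164  0.1  ]
 [ 0.691 -0.308  0.1  ]
 [ 0.416 -0.165  0.1  ]
 [ 0.493 -0.011  0.1  ]]
[ 0.57282027 -0.15047301 -0.48669912] -27.885805567145173 [-0.8  1.2  1.9 -2.5 -1.5  1.3  0.5 -0.2]
scene corners [[307.0, 302.0], [224.0, 333.0], [171.0, 228.0], [241.0, 208.0]]
(523, 800, 3)
```

View pics/crop1.png

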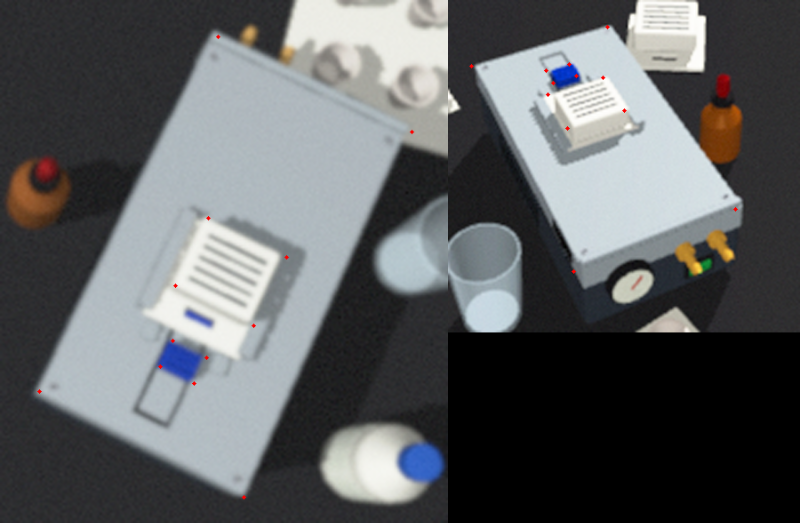

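The crop confirms it: the white louvred cover sits between the guides, with the blue tab at crop (181,361), and the projected model lands on the hood and pad. I'll shut the gripper and turn it so tool x lies along pump -y.

>>> {"name": "jog_arm", "arguments": {"commands": [[[0,0,0,0,0,0.12,1],[0,0,0,0,0,0.12,1],[0,0,0,0,0,0.12,1],[0,0,0,0,0,0.12,1],[0,0,0,0,0,0.12,1]]]}}

```text
t: 0.52
position: [0.132, -0.5592, 0.2307]
ee_rot: [[-0.366, -0.931, -0.0], [-0.931, 0.366, 0.001], [-0.001, 0.0, -1.0]]
wrist_force: [0.1, -0.5, 0.6]
opening: 0.0256
```

>>> {"name": "jog_arm", "arguments": {"commands": [[[0,0,0,0,0,0.12,1],[0,0,0,0,0,0,1]]]}}

```text
t: 0.68
position: [0.1321, -0.5593, 0.2307]
ee_rot: [[-0.472, -0.882, -0.0], [-0.882, 0.472, 0.001], [-0.001, 0.001, -1.0]]
wrist_force: [0.7, -0.4, -0.0]
opening: 0.0007
```

```bash
cat > go.py <<'E'
import sys
from h import *
from fit import W
p=[0.57282,-0.15047,-0.4867]
if __name__=='__main__':
    s=ctrl.state();R=np.array(s['ee_rot']);P=np.array(s['position'])
    a=p[2];Rp=np.array([[np.cos(a),-np.sin(a),0],[np.sin(a),np.cos(a),0],[0,0,1]])
    print('t',round(s['t'],2),'pumpTCP mm',((Rp.T@(P-[p[0],p[1],0]))*1e3).round(1),'open',round(s['opening'],4),'F',np.round(Rp.T@np.array(s['wrist_force']),1))
    print('R in pump',(Rp.T@R).round(3).tolist())
    if len(sys.argv)>3:
        t=W(p,np.array([[float(v)/1e3 for v in sys.argv[1:4]]]))[0]
        print('tool shift mm',(R.T@(t-P)*1e3).round(1))
E
python3 go.py -69 0 180
python3 - <<'E'
from h import *
c=load('top0.png')
for n,u,v,z in (('bottle cap',469,281,.125),('dropper',318,163,.118),('beaker top',487,190,.095)): print(n,ray(c,u,v,z).round(3))
E
```

```text
t 0.68 pumpTCP mm [-198.4 -567.5  230.7] open 0.0007 F [ 0.8 -0.  -0. ]
R in pump [[-0.004, -1.0, -0.001], [-1.0, 0.004, 0.001], [-0.001, 0.001, -1.0]]
tool shift mm [-568.  -126.9   51.2]
bottle cap [ 0.437 -0.286  0.125]
dropper [ 0.66  -0.019  0.118]
beaker top [ 0.612 -0.351  0.095]
```

>>> {"name": "jog_arm", "arguments": {"commands": [[[-0.038,-0.0085,0,0,0,0,1],[-0.038,-0.0085,0,0,0,0,1],[-0.038,-0.0085,0,0,0,0,1],[-0.038,-0.0085,0,0,0,0,1],[-0.038,-0.0085,0,0,0,0,1]]]}}

```text
t: 1.1
position: [0.2595, -0.41, 0.231]
ee_rot: [[-0.466, -0.885, -0.0], [-0.885, 0.466, 0.0], [-0.0, 0.0, -1.0]]
wrist_force: [0.9, 0.1, -0.4]
opening: -0.0
```

>>> {"name": "jog_arm", "arguments": {"commands": [[[-0.038,-0.0085,0,0,0,0,1],[-0.038,-0.0085,0,0,0,0,1],[-0.038,-0.0085,0,0,0,0,1],[-0.038,-0.0085,0,0,0,0,1],[-0.038,-0.0085,0,0,0,0,1]]]}}

```text
t: 1.52
position: [0.3862, -0.2621, 0.2312]
ee_rot: [[-0.466, -0.885, 0.0], [-0.885, 0.466, -0.0], [0.0, -0.0, -1.0]]
wrist_force: [0.7, -0.7, 0.6]
opening: -0.0001
```

>>> {"name": "jog_arm", "arguments": {"commands": [[[-0.038,-0.0085,0,0,0,0,1],[-0.038,-0.0085,0,0,0,0,1],[-0.038,-0.0085,0,0,0,0,1],[-0.038,-0.0085,0,0,0,0,1],[-0.038,-0.0085,0,0,0,0,1]]]}}

```text
t: 1.93
position: [0.5129, -0.1141, 0.2312]
ee_rot: [[-0.465, -0.885, -0.0], [-0.885, 0.465, -0.0], [0.0, 0.0, -1.0]]
wrist_force: [0.9, -0.8, -0.2]
opening: 0.0002
```

>>> {"name": "jog_arm", "arguments": {"commands": [[[0,0,0.03,0,0,0,1],[0,0,0.02,0,0,0,1],[0,0,0,0,0,0,1]]]}}

```text
t: 2.18
position: [0.5093, -0.1138, 0.1763]
ee_rot: [[-0.465, -0.885, -0.008], [-0.885, 0.465, 0.004], [0.0, 0.009, -1.0]]
wrist_force: [-0.7, 1.1, -0.7]
opening: 0.0002
```

```bash
python3 go.py -69 0 125
```

```text
t 2.18 pumpTCP mm [-73.3   2.7 176.3] open 0.0002 F [-1.2  0.6 -0.7]
R in pump [[0.003, -1.0, -0.009], [-1.0, -0.003, -0.0], [0.0, 0.009, -1.0]]
tool shift mm [ 2.7 -4.8 51.3]
```

>>> {"name": "jog_arm", "arguments": {"commands": [[[0.002,0,0,0,0,0,1],[0,0,0,0,0,0,1],[0,0,0,0,0,0,1]]]}}

```text
t: 2.43
position: [0.5119, -0.1188, 0.1832]
ee_rot: [[-0.469, -0.883, 0.003], [-0.883, 0.469, -0.001], [-0.0, -0.003, -1.0]]
wrist_force: [-0.2, -0.3, -0.3]
opening: 0.0001
```

```bash
python3 go.py -69 0 125
```

```text
t 2.43 pumpTCP mm [-68.7  -0.5 183.2] open 0.0001 F [ 0.  -0.4 -0.3]
R in pump [[-0.002, -1.0, 0.003], [-1.0, 0.002, 0.0], [-0.0, -0.003, -1.0]]
tool shift mm [-0.5  0.5 58.2]
```

>>> {"name": "jog_arm", "arguments": {"commands": [[[0,0,0.02,0,0,0,1],[0,0,0.02,0,0,0,1],[0,0,0.014,0,0,0,1],[0,0,0,0,0,0,1],[0,0,0,0,0,0,1]]]}}

```text
t: 2.85
position: [0.5112, -0.1182, 0.1281]
ee_rot: [[-0.469, -0.883, 0.0], [-0.883, 0.469, -0.0], [-0.0, -0.0, -1.0]]
wrist_force: [-0.8, 0.1, -0.2]
opening: -0.0004
```

```bash
python3 go.py -69 0 105
python3 - <<'E'
from h import *
o=[]
for n,(x,y,w,h) in {'top':(300,130,160,160),'scene':(150,180,160,160)}.items():
    c=snap(n,n+'1.png'); o.append(cv2.resize(c['pixels'][y:y+h,x:x+w],(400,400),interpolation=cv2.INTER_CUBIC))
cv2.imwrite('pics/crop2.png',np.hstack(o))
E
```

```text
t 2.85 pumpTCP mm [-69.5  -0.3 128.1] open -0.0004 F [-0.7 -0.3 -0.2]
R in pump [[-0.002, -1.0, 0.0], [-1.0, 0.002, 0.0], [-0.0, -0.0, -1.0]]
tool shift mm [-0.3 -0.5 23.1]
```

View pics/crop2.png

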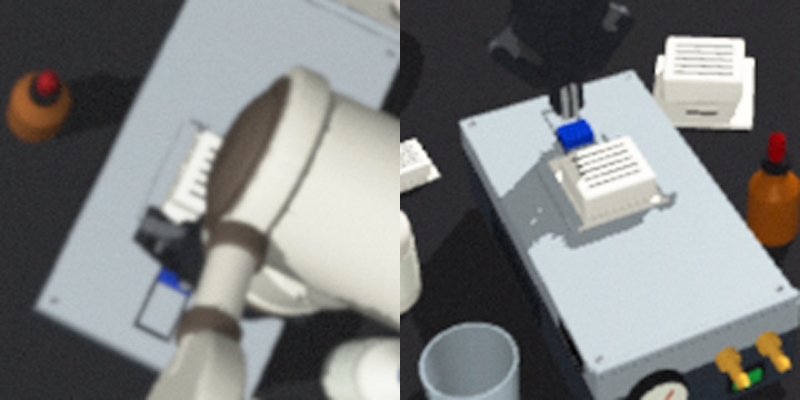

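The scene half shows the fingertips at crop (571,105), just above the blue pad at (575,132). Now I'll press slowly, watching the force.

>>> {"name": "jog_arm", "arguments": {"commands": [[[0,0,0.008,0,0,0,1],[0,0,0.006,0,0,0,1],[0,0,0.003,0,0,0,1],[0,0,0,0,0,0,1],[0,0,0,0,0,0,1]]]}}

```text
t: 3.37
position: [0.5109, -0.1177, 0.1101]
ee_rot: [[-0.469, -0.883, -0.001], [-0.883, 0.469, 0.0], [-0.0, 0.001, -1.0]]
wrist_force: [-0.2, -0.4, 0.6]
opening: -0.0003
```

>>> {"name": "jog_arm", "arguments": {"commands": [[[0,0,0.002,0,0,0,1],[0,0,0.002,0,0,0,1],[0,0,0,0,0,0,1],[0,0,0,0,0,0,1]]]}}

```text
t: 3.7
position: [0.5118, -0.1181, 0.107]
ee_rot: [[-0.469, -0.883, 0.002], [-0.883, 0.469, -0.001], [-0.0, -0.002, -1.0]]
wrist_force: [0.4, -0.3, 5.0]
opening: -0.0
```

```bash
python3 go.py -69 0 106
python3 - <<'E'
from h import *
o=[]
for n,(x,y,w,h) in {'wrist':(80,10,400,400),'scene':(150,180,160,160)}.items():
    c=snap(n,n+'2.png'); o.append(cv2.resize(c['pixels'][y:y+h,x:x+w],(400,400),interpolation=cv2.INTER_CUBIC))
cv2.imwrite('pics/crop3.png',np.hstack(o))
E
```

```text
t 3.7 pumpTCP mm [-6.91e+01  1.00e-01  1.07e+02] open -0.0 F [ 0.5 -0.1  5. ]
R in pump [[-0.001, -1.0, 0.002], [-1.0, 0.001, 0.0], [-0.0, -0.002, -1.0]]
tool shift mm [ 0.1 -0.1  1. ]
```

View pics/crop3.png

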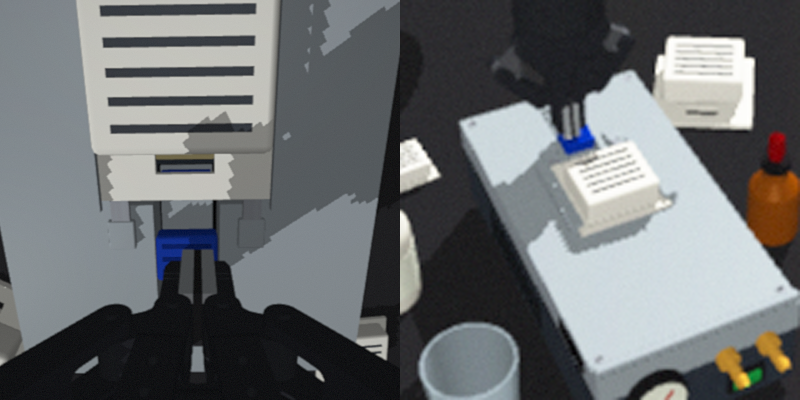

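The cover has sprung loose: the latch window at crop (185,165) no longer shows blue, and both spring plungers are extended. Next: lift, step over the pad, and lower behind the hood.

>>> {"name": "jog_arm", "arguments": {"commands": [[[0,0,-0.008,0,0,0,1],[0,0,-0.01,0,0,0,1],[0,-0.012,0,0,0,0,1],[0,-0.012,0,0,0,0,1],[0,-0.01,0,0,0,0,1]]]}}

```text
t: 4.22
position: [0.5417, -0.134, 0.1251]
ee_rot: [[-0.469, -0.883, 0.001], [-0.883, 0.469, -0.0], [-0.0, -0.001, -1.0]]
wrist_force: [0.4, 0.1, -0.5]
opening: -0.0002
```

>>> {"name": "jog_arm", "arguments": {"commands": [[[0,0,0,0,0,0,1],[0,0,0,0,0,0,1],[0,0,0.006,0,0,0,1],[0,0,0.006,0,0,0,1],[0,0,0,0,0,0,1]]]}}

```text
t: 4.63
position: [0.5395, -0.1329, 0.1104]
ee_rot: [[-0.469, -0.883, -0.003], [-0.883, 0.469, 0.002], [0.0, 0.004, -1.0]]
wrist_force: [-0.1, 0.5, -0.6]
opening: -0.0004
```

```bash
python3 go.py -33 0 111
python3 - <<'E'
from h import *
o=[]
for n,(x,y,w,h) in {'wrist':(80,10,400,400),'scene':(150,180,160,160)}.items():
    c=snap(n,n+'3.png'); o.append(cv2.resize(c['pixels'][y:y+h,x:x+w],(400,400),interpolation=cv2.INTER_CUBIC))
cv2.imwrite('pics/crop4.png',np.hstack(o))
E
```

```text
t 4.63 pumpTCP mm [-37.7  -0.  110.4] open -0.0004 F [-0.3  0.3 -0.6]
R in pump [[-0.001, -1.0, -0.004], [-1.0, 0.001, -0.0], [0.0, 0.004, -1.0]]
tool shift mm [-0.  -4.7 -0.6]
```

View pics/crop4.png

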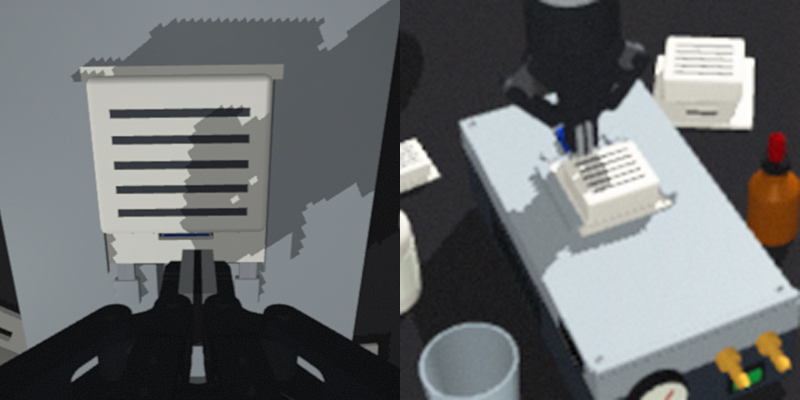

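Run:
```python
from h import *
from go import W,p
c=load('wrist3.png')
q=proj(c,W(p,[[-.055,.029,.104],[-.055,-.029,.104],[-.014,.032,.128],[-.014,-.032,.128],[-.038,0,.110]]))
print((q-[80,10]).round(0).tolist())
```

```text
[[136.0, 294.0], [256.0, 293.0], [112.0, 237.0], [279.0, 236.0], [196.0, 268.0]]
```

The wrist view puts the cover's centreline about 4 mm to pump +y of my fit (10 px left of prediction), so I'll correct by 4 mm and then push slowly.

>>> {"name": "jog_arm", "arguments": {"commands": [[[-0.004,0,0,0,0,0,1],[0,-0.005,0,0,0,0,1],[0,-0.005,0,0,0,0,1],[0,-0.005,0,0,0,0,1],[0,-0.005,0,0,0,0,1]]]}}

```text
t: 5.15
position: [0.5611, -0.1398, 0.1125]
ee_rot: [[-0.469, -0.883, -0.0], [-0.883, 0.469, 0.0], [-0.0, 0.0, -1.0]]
wrist_force: [-1.3, 0.9, 1.8]
opening: -0.0
```

>>> {"name": "jog_arm", "arguments": {"commands": [[[0,-0.005,0,0,0,0,1],[0,-0.005,0,0,0,0,1],[0,-0.005,0,0,0,0,1],[0,-0.005,0,0,0,0,1],[0,-0.005,0,0,0,0,1]]]}}

```text
t: 5.57
position: [0.5832, -0.1516, 0.1123]
ee_rot: [[-0.469, -0.883, -0.0], [-0.883, 0.469, 0.0], [0.0, 0.0, -1.0]]
wrist_force: [-1.6, 1.0, 2.0]
opening: -0.0001
```

```bash
python3 go.py 77 4 110
python3 - <<'E'
from h import *
o=[]
for n,(x,y,w,h) in {'wrist':(80,10,400,400),'scene':(150,180,160,160)}.items():
    c=snap(n,n+'4.png'); o.append(cv2.resize(c['pixels'][y:y+h,x:x+w],(400,400),interpolation=cv2.INTER_CUBIC))
cv2.imwrite('pics/crop5.png',np.hstack(o))
E
```

```text
t 5.57 pumpTCP mm [  9.7   3.9 112.3] open -0.0001 F [-1.9  0.1  2. ]
R in pump [[-0.002, -1.0, -0.0], [-1.0, 0.002, -0.0], [0.0, 0.0, -1.0]]
tool shift mm [ -0.2 -67.3   2.2]
```

View pics/crop5.png

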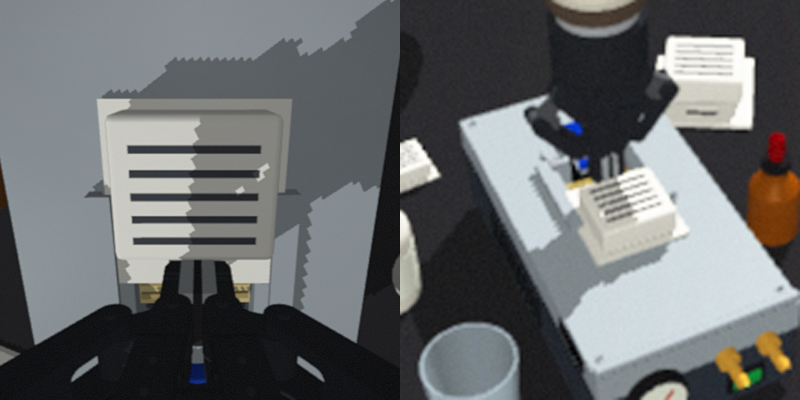

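It is sliding squarely: the yellow pad is appearing at crop (160,290) and the force is about 2 N. I'll push about 67 mm more.

>>> {"name": "jog_arm", "arguments": {"commands": [[[0,-0.005,0,0,0,0,1],[0,-0.005,0,0,0,0,1],[0,-0.005,0,0,0,0,1],[0,-0.005,0,0,0,0,1],[0,-0.005,0,0,0,0,1]]]}}

```text
t: 6.08
position: [0.6053, -0.1633, 0.1122]
ee_rot: [[-0.469, -0.883, -0.0], [-0.883, 0.469, -0.0], [0.0, 0.0, -1.0]]
wrist_force: [0.4, 0.0, 0.4]
opening: 0.0002
```

>>> {"name": "jog_arm", "arguments": {"commands": [[[0,-0.005,0,0,0,0,1],[0,-0.005,0,0,0,0,1],[0,-0.005,0,0,0,0,1],[0,-0.005,0,0,0,0,1],[0,-0.005,0,0,0,0,1]]]}}

```text
t: 6.5
position: [0.6273, -0.175, 0.1122]
ee_rot: [[-0.469, -0.883, -0.0], [-0.883, 0.469, 0.0], [-0.0, 0.0, -1.0]]
wrist_force: [-1.0, 0.5, -0.7]
opening: -0.0002
```

>>> {"name": "jog_arm", "arguments": {"commands": [[[0,-0.005,0,0,0,0,1],[0,-0.005,0,0,0,0,1],[0,-0.004,0,0,0,0,1],[0,-0.002,0,0,0,0,1],[0,0,0,0,0,0,1]]]}}

```text
t: 6.92
position: [0.6415, -0.1825, 0.1124]
ee_rot: [[-0.469, -0.883, 0.0], [-0.883, 0.469, -0.0], [0.0, -0.001, -1.0]]
wrist_force: [0.4, -0.3, -0.3]
opening: 0.0001
```

```bash
python3 go.py 77 4 110
python3 - <<'E'
from h import *
o=[]
for n,(x,y,w,h) in {'wrist':(80,10,400,400),'scene':(150,180,160,160)}.items():
    c=snap(n,n+'5.png'); o.append(cv2.resize(c['pixels'][y:y+h,x:x+w],(400,400),interpolation=cv2.INTER_CUBIC))
cv2.imwrite('pics/crop6.png',np.hstack(o))
E
```

```text
t 6.92 pumpTCP mm [ 75.7   3.8 112.4] open 0.0001 F [ 0.5 -0.1 -0.3]
R in pump [[-0.002, -1.0, 0.001], [-1.0, 0.002, -0.0], [0.0, -0.001, -1.0]]
tool shift mm [-0.2 -1.3  2.4]
```

View pics/crop6.png

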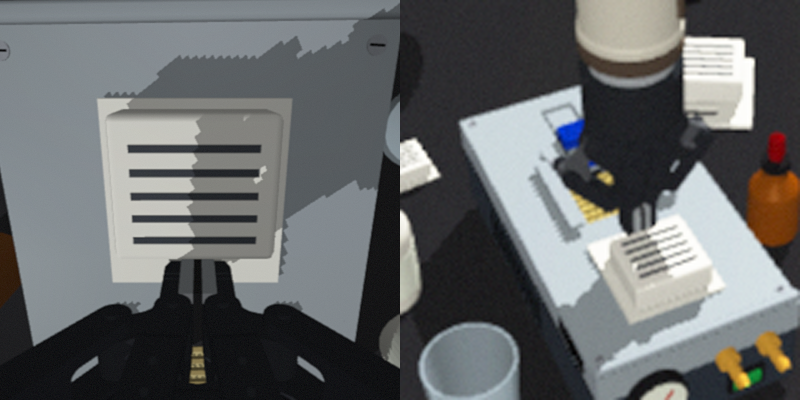

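The cover lies flat on the deck, past the guides. I'll back off, rise, move the arm aside, and check.

>>> {"name": "jog_arm", "arguments": {"commands": [[[0,0.005,0,0,0,0,1],[0,0.01,-0.005,0,0,0,1],[0,0,-0.03,0,0,0,1],[0,0,-0.04,0,0,0,1],[0,0,-0.04,0,0,0,1]]]}}

```text
t: 7.43
position: [0.6263, -0.1743, 0.2273]
ee_rot: [[-0.469, -0.883, -0.003], [-0.883, 0.469, 0.002], [0.0, 0.003, -1.0]]
wrist_force: [0.2, -0.6, 0.2]
opening: -0.0002
```

>>> {"name": "jog_arm", "arguments": {"commands": [[[0,0.04,0,0,0,0,1],[0,0.04,0,0,0,0,1],[0,0.04,0,0,0,0,1],[0,0.04,0,0,0,0,1],[0,0.03,0,0,0,0,1]]]}}

```text
t: 7.85
position: [0.4571, -0.0844, 0.2267]
ee_rot: [[-0.469, -0.883, -0.001], [-0.883, 0.469, 0.001], [-0.0, 0.001, -1.0]]
wrist_force: [1.1, -0.5, 0.9]
opening: -0.0002
```

>>> {"name": "jog_arm", "arguments": {"commands": [[[0.03,0,0,0,0,0,1],[0.04,0,0,0,0,0,1],[0.04,0,0,0,0,0,1],[0.03,0,0,0,0,0,1],[0,0,0,0,0,0,1]]]}}

```text
t: 8.27
position: [0.392, -0.2133, 0.2275]
ee_rot: [[-0.474, -0.881, -0.0], [-0.881, 0.474, -0.003], [0.002, -0.001, -1.0]]
wrist_force: [-0.1, -0.0, 0.4]
opening: 0.0
```

```bash
python3 go.py
python3 - <<'E'
from h import *
from go import W,p
o=[]
for n,(x,y,w,h) in {'top':(290,70,220,220),'scene':(115,180,220,220)}.items():
    c=snap(n,n+'6.png'); K=400/w
    I=cv2.resize(c['pixels'][y:y+h,x:x+w],(400,400),interpolation=cv2.INTER_CUBIC)
    for q in proj(c,W(p,[[.042,.047,.109],[.042,-.047,.109],[.064,.04,.104],[.064,-.04,.104],[.150,-.04,.104],[.150,.04,.104]])): cv2.circle(I,tuple(int(t) for t in (q-[x,y]+.5)*K),2,(0,0,255),-1)
    o.append(I)
cv2.imwrite('pics/crop7.png',np.hstack(o))
E
```

```text
t 8.27 pumpTCP mm [-130.5 -140.2  227.5] open 0.0 F [-0.1 -0.1  0.4]
R in pump [[-0.007, -1.0, 0.001], [-1.0, 0.007, -0.002], [0.002, -0.001, -1.0]]
```

View pics/crop7.png

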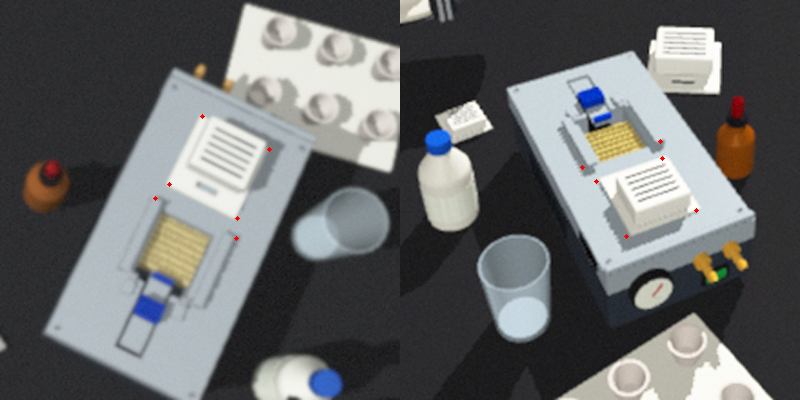

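The last picture shows the cover flat on the deck at top crop (218,165), with a gap to the guide ends. The pad is exposed at (175,250), the tab is back up, and the beaker and bottles are where they were. Handing in.

```bash
python3 -c "
from cell import ctrl
print(ctrl.close_job())"
```

```text
the job is handed in; nothing more can be done
None
```

The filter bay is open and the pad can be reached. I pressed the blue tab with the shut fingers (about 5 N) until the cover sprung loose. Then I pushed the hood about 109 mm along the guides, with about 2 N measured on the way, and drew the arm clear. I handed in at about 8.4 s.

**Last checks:** the final pictures show the cover lying flat and square on the deck. By the pump model its trailing edge is about 20 mm past the guide ends, and it is short of the rim. The tab has sprung back up. The beaker and both bottles look unmoved, and the robot is touching nothing.

**Disagreement:** the wrist camera put the pump's centreline about 4 mm to +y of my fit from the top camera. I shifted the push by 4 mm to suit. The scene camera also differed from that fit by several pixels at the casing corners. Neither affected the result.

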